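# Ready a spacer ring over its storage post

### The job

Swing the hasp of the ring stand up off the post and fully back as far as it goes. Then pick up the tall spacer ring, lift it higher than the top of the push block, carry it to the stand without disturbing the push block, the tape measure or the flat ring, and stop with it level and centred over the post, about 1 cm above the tip, touching nothing but your fingers. Finish like that, still holding the ring in the air.

Things in the scene. Friction and masses are not known exactly. Their poses are not given: they have to be found in the camera images.
- ring_stand: Fixed beech board 150 x 70 x 18 mm with an upright steel post 22 mm in diameter, tapering from 62 mm height to an 8 mm stud; origin on the underside, on the post's axis, z up. The board runs from x -45 to +105 mm. A ring 68 mm in diameter lies fixed round the post's foot, up to 33 mm height. At x = +80 mm a wooden hinge pillar 24 x 44 mm, 72 mm high.
- post_tip (a point): The tip of the post's stud, 82 mm above the machine table; axes as the stand's
- hasp (a joint): Steel strap 24 mm wide, 4 mm thick, with a slot that goes over the stud; its hinge axis is the stand's y axis at hasp_hinge. 0 = level over the post; grows as the red bar swings up and over to the stand's +x side; pi/2 = upright; 2.1 = fully back at its stop. Stiff (0.06 N m of friction): it stays where it is left.
- hasp_hinge (a point): Hinge axis of the hasp: 72 mm on the stand's +x side of the post, 75 mm above the table; axes as the stand's
- hasp_bar (a point): Centre of the red cross bar at the hasp's free end, 99 mm from the hinge axis (at hasp 0 it is 27 mm on the -x side of the post's axis, 75 mm above the table). A rod 14 mm in diameter, 30 mm long, parallel to the hinge axis; it can be pinched on its two ends from above and turns between the fingers.
- tall_ring: The tall grey steel spacer ring, loose: 54 mm outer diameter, 30 mm high; origin at the centre of its underside, z up. Lies flat on the table in one of two places, which it may have swapped with the flat ring
- flat_ring: Flatter, wider grey steel spacer ring, loose bystander: 60 mm outer diameter, 20 mm high; origin at the centre of its underside
- push_block: Wooden push block with an upright sawn handle, loose bystander: 70 x 150 mm (its x, y), base 28 mm high, handle 24 mm thick and up to 106 mm high; origin at the centre of its underside. Stands between the rings and the stand
- tape_measure: Yellow pocket tape measure, loose bystander: 36 x 78 x 61 mm high; origin at the centre of its underside. Stands behind the push block
Not all that is in view belongs to the job. What is shaped like the tall_ring but blue is not meant.

How it is judged:
On the way, in this order (a step that is already met when the one before it is completed fails the run):
1. the hasp is swung off the post and back (over 1.9 rad of its 2.1) (value of joint hasp above 1.9 rad), for 0.2 s.
2. the tall ring is lifted above the height of the push block's top (height (world z) of tall_ring above 0.108 m), for 0.1 s.
At the end, for the whole second after the job is handed in: The robot holds the tall ring still between its fingers, level within 0.12 rad, its centre within 8 mm of the post's axis and its underside 3 to 20 mm above the post's tip, touching no part of the stand; the hasp is still swung back past 1.9 rad (value of joint hasp above 1.9 rad and horizontal distance between tall_ring and post_tip below 0.008 m and z of tall_ring in the frame of post_tip between 0.003 and 0.02 m and angle between tall_ring's own z axis and vertical below 0.12 rad and linear speed of tall_ring below 0.01 m/s and contact force between tall_ring and the fingers above 1 N and contact force between tall_ring and ring_stand below 0.1 N); the arm keeps its last pose, push and grip.
It fails at once if the push block is disturbed (moved over 15 mm) (distance of push_block from where it was at the start of the episode above 0.015 m).
It fails at once if the tape measure is disturbed (moved over 15 mm) (distance of tape_measure from where it was at the start of the episode above 0.015 m).
It fails at once if the flat ring is disturbed (moved over 15 mm) (distance of flat_ring from where it was at the start of the episode above 0.015 m).
It also fails if it takes over 54 s, if anything falls off the work surface, if the arm or the gripper's body presses on something with over 40 N, if the wrist force passes 120 N, or if a joint passes its speed limit or range.

### The arm

A 7-joint arm with a two-finger parallel gripper is mounted at the origin on a cart in front of the work surface, level with it; the furniture and walls round the work are solid. World frame = base frame: x ahead of the robot, y to its left, z up, the work surface at z = 0. Lengths are in m, angles in rad, forces in N, time in s.
With the tool pointing down it reaches from about 0.4 to 0.85 m from the base axis. Payload 10.4 kg.
Tool frame: the origin (TCP) lies midway between the tips of the shut fingers; the grasp point (between the pads) lies 19 mm behind it; z points along the fingers, y is the line along which they close (so a half turn about z gives the same grasp; the last joint's range is limited). The gripper opens to 87 mm and grips with 3 to 60 N. Pads are 19 mm wide; open, the fingers measure 117 mm over their backs; the gripper's body (75 mm by 190 mm) begins 51 mm behind the grasp point.
Start: joints at [-1.302, 0.332, -0.065, 1.46, 0.022, 1.35, -0.088], TCP at [0.18, 0.599, 0.223] pointing down, gripper open.
Joint ranges: [-2.6, 2.6], [-0.5, 2.12], [-1.47, 1.34], [0.16, 2.42], [-1.27, 4.41], [0.06, 2.06], [-2.6, 2.6]. Speed limits (rad/s): [2.22, 2.22, 2.79, 2.79, 3.14, 3.14, 3.14].

### API

Orientations are given as a unit quaternion [x, y, z, w].
In Python, from bench import r gives the robot as it stands.
- The arm moves only by the tool move_arm, never from a script. Its argument "targets" is a list of rows, each a list of 3 entries, a list of its own where there are three numbers: the shift along the tool's x, y, z in cm, then the turn, a rotation vector about the tool's x, y, z in rad, then the opening in per cent of the stroke, from 0 (shut) to 100 (fully open). In form: [[[x, y, z], [wx, wy, wz], gripper], ...]. A call has 1 to 20 rows; each row shifts and turns the commanded pose from where the row before left it, along the tool's axes as they then stand; what a row does not reach is not made up. A row lasts 1/8 s, in which the tool goes at most 62.5 mm and 10.7 degrees, less where a joint would pass 70% of its speed; a pose out of reach is approached as far as the arm can. A call with a gripper value outside its range is refused whole. The fingers move at their own pace and stop on an object; "grip_force" is the grip in N (left out, the last holds). Time passes only in rows, so rows that do not move let the fingers close. It gives the time, the measured TCP pose, the force, the opening and the grip force at its end, in the units of the state.
- r.read_state(): the state, without advancing time (a new reading comes with each control period).
- r.camera(name): name is "side" or "top"; returns a dict with "image" (384x512x3 uint8, blue, green, red), "vertical_fov" (degrees; the focal length in pixels is half the picture's height over the tangent of half this angle, whatever the lens; pixels are square), "cx", "cy" (the principal point, pixels), "cam_to_world" (4x4, takes a point from camera to world coordinates). Camera axes: x right, y down, z forward; pixel columns grow to the right and rows downward; lengths in m; the calibration is good to about 2 mm. A picture is of the moment at which its call begins. There is no depth.
- r.close_job(): hands the job in; it is judged then, once.
The state is a dict: "time": time; "joint_positions": joint angles; "joint_vel": joint speeds; "joint_torque": joint torques, N m; "ee_pos": TCP position; "eef_rot": TCP orientation; "ft_force": force on the tool from outside, world axes, zero at the start; "torque": the same for the moment, N m; "width": finger opening in m; "grip_force": force on a finger pad.
Only numpy, scipy, OpenCV 4.12 (cv2) and the standard library are available. Lean on these libraries where they do the work, as an engineer would, in place of code of your own. Each camera call takes 0.05 s, during which the arm holds its last target. There are 200 camera calls.

## Working session

There is one attempt and no reset: what is moved stays moved. The work goes in short steps, Python scripts to look and compute and a tool call to move; the robot and the scene stay as the last step left them, time stands still between calls to the robot, and variables do not carry over. Pictures are saved under pics/ and viewed, at most 10 in all, crops included, and the job is handed in when it is done.

Besides the shell and the picture viewer there is one more tool, called after ">>>" in YAML: its name, and indented under it one key for each argument. move_arm: Moves the arm, as the interface text tells. Its arguments: {"type":"object","properties":{"targets":{"type":"array"},"grip_force":{"type":"number"}},"required":["targets"]}

```bash
mkdir -p pics
python3 - <<'E'
from bench import r
import cv2,pickle
for n in("side","top"):
    c=r.camera(n);cv2.imwrite(f"pics/{n}0.png",c["image"]);pickle.dump(c,open(f"{n}0.pkl","wb"))
    print(n,c["vertical_fov"],c["cx"],c["cy"],c["cam_to_world"].round(4).tolist() if hasattr(c["cam_to_world"],'round') else c["cam_to_world"])
s=r.read_state();print(s)
E
```

```text
side 47.82835639239647 261.991342590207 185.16353841875645 [[0.9792, -0.1334, 0.1529, 0.4183], [-0.2024, -0.5869, 0.784, -0.9339], [-0.0148, -0.7986, -0.6017, 0.6257], [0.0, 0.0, 0.0, 1.0]]
top 49.454310004942485 247.9504977931613 190.3460612866356 [[0.0111, -0.9729, 0.231, 0.3192], [-0.9999, -0.0116, -0.0005, -0.1983], [0.0031, -0.231, -0.973, 1.0263], [0.0, 0.0, 0.0, 1.0]]
{'time': 0.1, 'joint_positions': array([-1.30157364,  0.3328164 , -0.06468899,  1.46085117,  0.0216258 ,
        1.34988913, -0.08852197]), 'joint_vel': array([ 0.00085159, -0.0003314 , -0.00041484, -0.00219338, -0.0009109 ,
        0.00056828,  0.00131377]), 'joint_torque': array([ 1.85203171e-03, -6.24559236e+01,  2.50365771e-02, -3.90705585e+01,
       -6.13536593e-02,  3.69934738e-02,  6.69709084e-05]), 'ee_pos': array([0.17973136, 0.59824448, 0.22183159]), 'eef_rot': array([ 1.45397890e-01,  9.89373060e-01, -6.32014213e-04, -4.98117373e-05]), 'ft_force': array([ 0.5129689 ,  0.3407684 , -0.25923931]), 'torque': array([-0.02009265, -0.04772422,  0.01792066]), 'grip_force': 0.0, 'width': 0.08668640638477232}
```

View pics/side0.png

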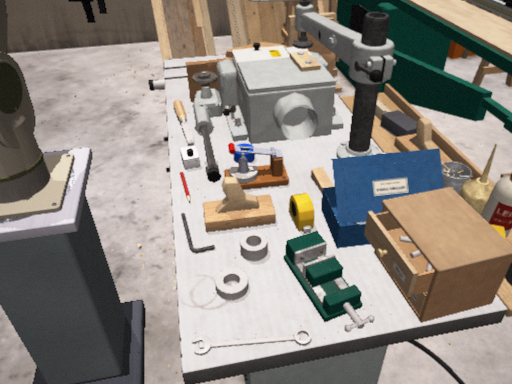

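View pics/top0.png

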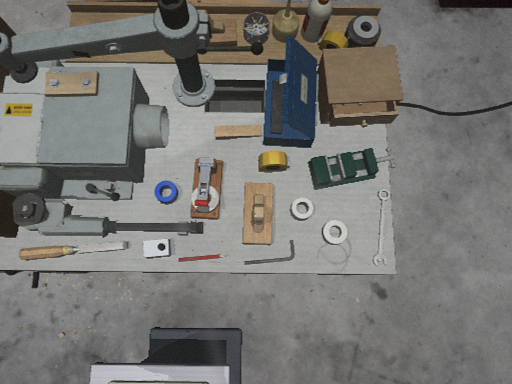

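The side view shows two grey rings, at (254,246) and at (232,286). The first looks taller. The blue ring is at (244,152) behind the stand. The red bar is at (232,147) in the side view and (202,203) in the top view. I'll check these in enlarged crops.

Run:
```python
import cv2,numpy as np
s=cv2.imread("pics/side0.png");t=cv2.imread("pics/top0.png")
a=cv2.resize(s[130:305,180:320],None,fx=4,fy=4,interpolation=cv2.INTER_CUBIC)
a=cv2.resize(s[130:305,175:325],None,fx=3.4,fy=3.4,interpolation=cv2.INTER_CUBIC)
cv2.imwrite("pics/c1.png",a)
b=cv2.resize(t[140:260,150:350],None,fx=4,fy=4,interpolation=cv2.INTER_CUBIC)
cv2.imwrite("pics/c2.png",b);print(a.shape,b.shape)
```

```text
(595, 510, 3) (480, 800, 3)
```

View pics/c1.png

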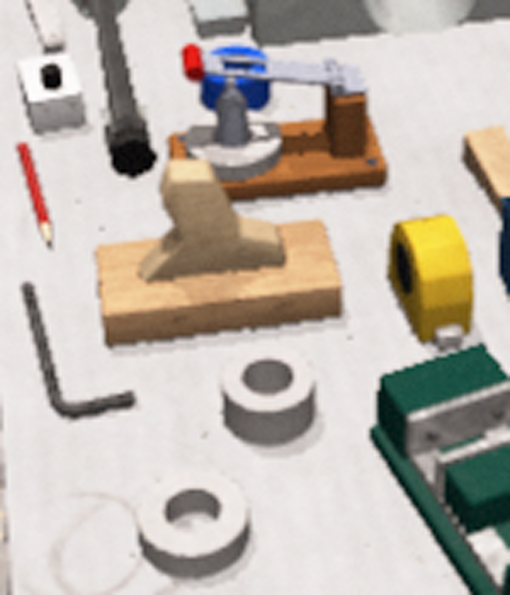

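View pics/c2.png

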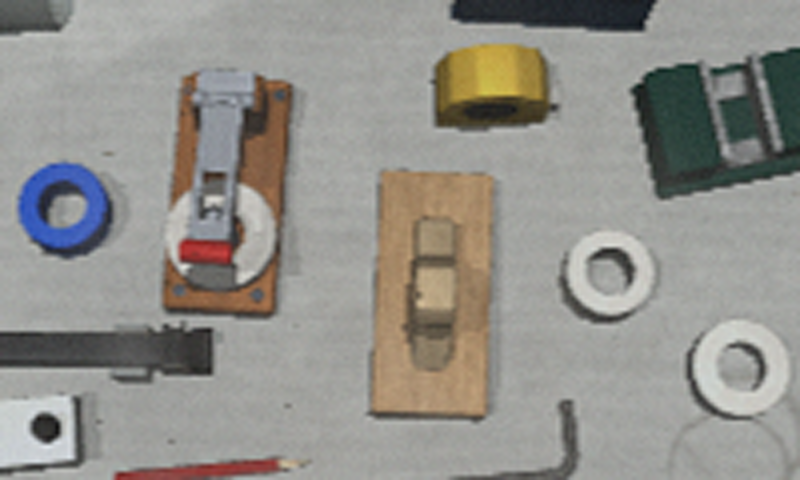

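Candidates for the tall ring, by crop pixel (side, top):
- **Near block:** side (268,376), top (610,272). Grey, with high walls and the smaller diameter, so this is the tall ring.
- **Further out:** side (193,513), top (741,367). Wider and flatter, so this is the flat ring.
- **Behind the stand:** blue, not meant.

The hasp lies over the post. Its red bar is at side (193,62), top (206,251).

```bash
cat > h.py <<'E'
import numpy as np,pickle
C={n:pickle.load(open(f"{n}0.pkl","rb")) for n in("side","top")}
def at(n,u,v,z):
    c=C[n];f=192/np.tan(np.radians(c["vertical_fov"]/2));T=np.array(c["cam_to_world"])
    d=T[:3,:3]@[(u-c["cx"])/f,(v-c["cy"])/f,1];o=T[:3,3]
    return o+d*(z-o[2])/d[2]
def px(n,p):
    c=C[n];f=192/np.tan(np.radians(c["vertical_fov"]/2));T=np.array(c["cam_to_world"])
    q=T[:3,:3].T@(np.array(p)-T[:3,3]);return q[:2]/q[2]*f+[c["cx"],c["cy"]]
t=lambda u,v,z:at("top",(u+.5)/4-.5+150,(v+.5)/4-.5+140,z)
s=lambda u,v,z:at("side",(u+.5)/3.4-.5+175,(v+.5)/3.4-.5+130,z)
E
python3 - <<'E'
from h import *
np.set_printoptions(precision=4,suppress=True)
print("tall",t(610,272,.03),s(268,376,.03))
print("flat",t(741,367,.02),s(193,513,.02))
print("bar",t(206,251,.080),s(193,62,.075))
print("footring",t(221,234,.033),s(232,149,.033))
B=[t(*p,.018) for p in((181,73),(293,83),(274,313),(164,309))];print("board",*B)
print(np.linalg.norm(np.diff(B+[B[0]],axis=0),axis=1))
print("pillar top-crop hinge",t(223,92,.078))
P=[t(*p,.028) for p in((381,170),(494,177),(488,417),(370,413))];print("block",*P,np.linalg.norm(np.diff(P+[P[0]],axis=0),axis=1))
print("handle top",t(436,287,.106)); print("tape",t(492,75,.061))
E
```

```text
tall [ 0.5141 -0.3311  0.03  ] [ 0.5172 -0.3294  0.03  ]
flat [ 0.4584 -0.4108  0.02  ] [ 0.4607 -0.412   0.02  ]
bar [ 0.514  -0.0906  0.08  ] [ 0.5169 -0.055   0.075 ]
footring [ 0.5343 -0.094   0.033 ] [ 0.5342 -0.1066  0.033 ]
board [ 0.6415 -0.0635  0.018 ] [ 0.6357 -0.1345  0.018 ] [ 0.4885 -0.1266  0.018 ] [ 0.4902 -0.0592  0.018 ]
[0.0713 0.1474 0.0674 0.1513]
pillar top-crop hinge [ 0.6108 -0.0969  0.078 ]
block [ 0.577 -0.191  0.028] [ 0.5734 -0.2608  0.028 ] [ 0.4255 -0.2568  0.028 ] [ 0.4271 -0.1863  0.028 ] [0.0699 0.148  0.0705 0.15  ]
handle top [ 0.4896 -0.2232  0.106 ]
tape [ 0.6288 -0.2577  0.061 ]
```

Run:
```python
from h import *
from scipy.optimize import least_squares
np.set_printoptions(precision=4,suppress=True)
us=lambda u,v:np.array([(u+.5)/3.4-.5+175,(v+.5)/3.4-.5+130]);ut=lambda u,v:np.array([(u+.5)/4-.5+150,(v+.5)/4-.5+140])
def tri(a,b):
    g=least_squares(lambda p:np.r_[px("side",p)-us(*a),px("top",p)-ut(*b)],[.53,-.1,.05]);return g.x,g.fun
print("bar",tri((193,62),(206,251)))
print("tall",tri((268,376),(610,272)));print("flat",tri((193,513),(741,367)))
ex=np.array([np.cos(-.041),np.sin(-.041),0]);post=np.array([.534,-.0947,0])
for a in (0,.1,.2,.3): 
    p=post+ex*(.072-.099*np.cos(a))+[0,0,.075+.099*np.sin(a)]
    print(a,p,(px("side",p)-[175,130])*3.4,(px("top",p)-[150,140])*4)
print("postfoot",(px("side",post+[0,0,.033])-[175,130])*3.4,"tip",(px("side",post+[0,0,.082])-[175,130])*3.4,"hinge",(px("side",post+ex*.072+[0,0,.075])-[175,130])*3.4,(px("top",post+ex*.072+[0,0,.075])-[150,140])*4)
```

```text
bar (array([ 0.5115, -0.0927,  0.0983]), array([-0.5258,  0.1692, -0.0047, -0.5485]))
tall (array([ 0.5158, -0.3309,  0.0313]), array([-0.5859,  0.1842, -0.0132, -0.7653]))
flat (array([ 0.46  , -0.411 ,  0.0187]), array([-0.4323,  0.1223, -0.033 , -0.6053]))
0 [ 0.507  -0.0936  0.075 ] [185.7278  91.9762] [210.0545 263.0376]
0.1 [ 0.5075 -0.0936  0.0849] [185.5822  79.687 ] [208.3533 258.8448]
0.2 [ 0.509  -0.0937  0.0947] [186.8979  67.2311] [206.7705 252.9117]
0.3 [ 0.5114 -0.0938  0.1043] [189.6861  54.7388] [205.3275 245.2547]
postfoot [227.6521 138.2502] tip [224.5821  79.3485] hinge [328.6094  77.4274] [222.9168  99.8695]
```

```bash
cat >> h.py <<'E'
from scipy.spatial.transform import Rotation as R
def yawrot(deg):  # tool down, tool y along world angle deg
    a=np.radians(deg);y=np.array([np.cos(a),np.sin(a),0]);z=np.array([0,0,-1.]);return R.from_matrix(np.c_[np.cross(y,z),y,z])
def plan(st,p,deg):  # p = grasp point; returns shift in current tool axes [cm], rotvec
    q=R.from_quat(st["eef_rot"]);T=yawrot(deg);tcp=np.array(p)+T.apply([0,0,.019])
    d=tcp-st["ee_pos"];return q.inv().apply(d)*100,T.inv().apply(d)*100,(q.inv()*T).as_rotvec()
E
python3 - <<'E'
from h import *
from scipy.optimize import least_squares
from bench import r
np.set_printoptions(precision=3,suppress=True)
us=lambda u,v:np.array([(u+.5)/3.4-.5+175,(v+.5)/3.4-.5+130]);ut=lambda u,v:np.array([(u+.5)/4-.5+150,(v+.5)/4-.5+140])
g=least_squares(lambda p:np.r_[px("side",p)-us(380,382),px("top",p)-ut(657,183)],[.53,-.1,.05]);print("vise",g.x,g.fun)
print("vise base",t(660,195,0),s(372,432,0),"vise tall jaw end",t(640,90,.05))
print("column",at("top",193,88,0),"col rad",at("top",207,88,0),"head cyl",at("top",168,125,.15),at("top",145,178,.15),"drill arm",at("top",100,50,.45))
print("tail",at("top",30,210,.15),at("top",203,228,.08))
st=r.read_state()
print(plan(st,[.511,-.093,.30],87.65))
E
```

```text
vise [ 0.573 -0.36   0.041] [-1.527  0.526  0.036 -2.066]
vise base [ 0.57  -0.368  0.   ] [ 0.572 -0.357  0.   ] vise tall jaw end [ 0.624 -0.349  0.05 ]
column [ 0.844 -0.048  0.   ] col rad [ 0.844 -0.086  0.   ] head cyl [ 0.676 -0.018  0.15 ] [0.552 0.025 0.15 ] drill arm [0.676 0.032 0.45 ]
tail [0.479 0.266 0.15 ] [ 0.454 -0.097  0.08 ]
(array([-51.614, -56.678,  -5.841]), array([-35.933, -67.708,  -5.917]), array([-0.001, -0.   , -0.251]))
```

Run:
```python
from h import *
from scipy.optimize import least_squares
np.set_printoptions(precision=3,suppress=True)
def tri(n,a,b):
    g=least_squares(lambda p:np.r_[px("side",p)-a,px("top",p)-b],[.53,-.1,.05]);print(n,g.x,g.fun)
tri("cyl rim top",(302,98),(168,125))
tri("clamp",(374,62),(182,35))
tri("tip",(130/3.4+175,155/3.4+130),(203,228))
tri("headbox corner near-right top",(245,85),(137,75) ) if 0 else None
tri("box top front corner",(333,80),(140,75)); tri("box top left corner",(247,95),(132,172)); tri("tail knob",(206,76),(30,208))
```

```text
cyl rim top [ 0.684 -0.021  0.164] [-5.748  2.358  0.528 -5.732]
clamp [ 0.843 -0.058  0.254] [-3.552  1.819  0.738 -3.643]
tip [ 0.464 -0.091  0.027] [-0.655  0.193 -0.028 -0.695]
box top front corner [0.792 0.047 0.173] [-2.508  1.147  0.349 -2.425]
box top left corner [0.57  0.054 0.154] [-2.727  0.968  0.075 -2.518]
tail knob [0.491 0.283 0.119] [-1.171  0.373 -0.012 -0.927]
```

>>> move_arm:
  targets:
    - [[0,0,-3],[0,0,-0.13],70]
    - [[0,0,-3],[0,0,-0.121],60]
  grip_force: 15

```text
time: 0.35
ee_pos: [0.1797, 0.5982, 0.2826]
eef_rot: [0.018, 1.0, -0.001, -0.0]
ft_force: [-0.4, 0.9, 0.3]
width: 0.0741
grip_force: 0.0
```

The bar sits at about (.511,-.093,.098), which puts the hasp near 0.24 rad. The surroundings are clear of the path, so I'm moving above the bar.

>>> move_arm:
  targets:
    - [[-2.5,-4.9,0],[0,0,0],60]
    - [[-2.5,-4.9,0],[0,0,0],60]
    - [[-2.5,-4.9,0],[0,0,0],60]
    - [[-2.5,-4.9,0],[0,0,0],60]
    - [[-2.5,-4.9,0],[0,0,0],60]
    - [[-2.5,-4.9,0],[0,0,0],60]
    - [[-2.5,-4.9,0],[0,0,0],60]
    - [[-2.5,-4.9,0],[0,0,0],60]
    - [[-2.5,-4.9,0],[0,0,0],60]
    - [[-2.5,-4.9,0],[0,0,0],60]
    - [[-2.5,-4.9,0],[0,0,0],60]
    - [[-2.5,-4.9,0],[0,0,0],60]
    - [[-2.5,-4.9,0],[0,0,0],60]
    - [[-2.5,-4.2,0],[0,0,0],60]
    - [[0,0,0],[0,0,0],60]
    - [[0,0,0],[0,0,0],60]

```text
time: 2.35
ee_pos: [0.5015, -0.0935, 0.2821]
eef_rot: [0.02, 1.0, 0.0, -0.001]
ft_force: [-0.8, 0.2, 0.6]
width: 0.0521
grip_force: 0.0
```

>>> move_arm:
  targets:
    - [[-1,0,4],[0,0,0],60]
    - [[0,0,4],[0,0,0],60]
    - [[0,0,4],[0,0,0],60]
    - [[0,0,2.5],[0,0,0],60]
    - [[0,0,0],[0,0,0],60]
    - [[0,0,0],[0,0,0],60]

```text
time: 3.1
ee_pos: [0.5123, -0.0938, 0.1387]
eef_rot: [0.02, 1.0, 0.0, 0.001]
ft_force: [0.9, -0.4, 0.1]
width: 0.0524
grip_force: 0.0
```

```bash
cat > crop.py <<'E'
import sys,cv2,numpy as np
from bench import r
o,b=sys.argv[1],[int(x) for x in sys.argv[2:]]
P=[]
for n,(x,y) in(("side",b[:2]),("top",b[2:4])):
    P.append(cv2.resize(r.camera(n)["image"][y:y+100,x:x+66],None,fx=6,fy=6,interpolation=cv2.INTER_CUBIC))
cv2.imwrite(f"pics/{o}.png",np.hstack(P));s=r.read_state();print(s["ee_pos"],s["eef_rot"],s["width"],s["ft_force"])
E
python3 crop.py a1 210 100 175 145
```

```text
[ 0.51256405 -0.09410223  0.13885867] [2.00648577e-02 9.99798072e-01 3.61302727e-04 1.04208908e-03] 0.052147516510370126 [-0.41369404 -0.11857356  0.38223786]
```

View pics/a1.png

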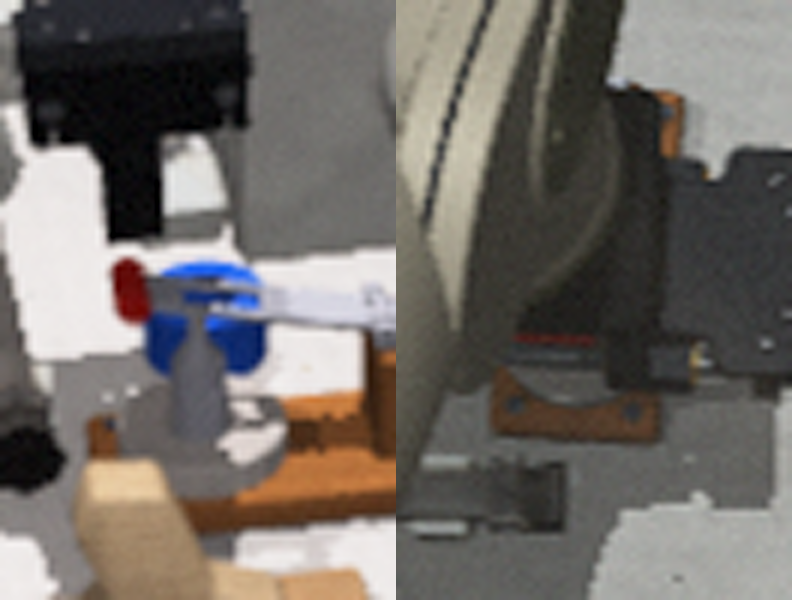

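The near finger (side crop x about 133) lines up with the red bar (131,290). I'm descending and pinching.

>>> move_arm:
  targets:
    - [[0,0,3],[0,0,0],60]
    - [[0,0,3],[0,0,0],60]
    - [[0,0,0],[0,0,0],60]
    - [[0,0,0],[0,0,0],20]
    - [[0,0,0],[0,0,0],20]
    - [[0,0,0],[0,0,0],20]
    - [[0,0,0],[0,0,0],20]
    - [[0,0,0],[0,0,0],20]
  grip_force: 15

```text
time: 4.2
ee_pos: [0.5125, -0.0921, 0.0781]
eef_rot: [0.02, 1.0, 0.001, 0.0]
ft_force: [0.9, 8.1, 0.5]
width: 0.0298
grip_force: 15.0
```

Run:
```python
import numpy as np
h=np.array([.607,.075]);L=.099
p=None
for a in np.linspace(.24,2.14,20):
    q=h+L*np.array([-np.cos(a),np.sin(a)])
    if p is not None: print(round(a,2),q.round(4),"tool x,z cm",-(q-p)*100)
    p=q
```

```text
0.34 [0.5137 0.108 ] tool x,z cm [-0.28297476 -0.94826621]
0.44 [0.5174 0.1172] tool x,z cm [-0.37622972 -0.91527849]
0.54 [0.5221 0.1259] tool x,z cm [-0.46572552 -0.87314561]
0.64 [0.5276 0.1341] tool x,z cm [-0.55056794 -0.82228855]
0.74 [0.5339 0.1418] tool x,z cm [-0.62990927 -0.76321546]
0.84 [0.5409 0.1487] tool x,z cm [-0.70295676 -0.69651656]
0.94 [0.5486 0.1549] tool x,z cm [-0.76898053 -0.62285831]
1.04 [0.5569 0.1604] tool x,z cm [-0.8273209  -0.54297666]
1.14 [0.5657 0.165 ] tool x,z cm [-0.87739496 -0.45766976]
1.24 [0.5748 0.1686] tool x,z cm [-0.91870237 -0.36778998]
1.34 [0.5844 0.1714] tool x,z cm [-0.95083042 -0.27423537]
1.44 [0.5941 0.1732] tool x,z cm [-0.97345808 -0.17794068]
1.54 [0.604 0.174] tool x,z cm [-0.98635927 -0.07986808]
1.64 [0.6138 0.1738] tool x,z cm [-0.98940509  0.01900255]
1.74 [0.6237 0.1726] tool x,z cm [-0.98256509  0.1176833 ]
1.84 [0.6333 0.1704] tool x,z cm [-0.96590763  0.21518821]
1.94 [0.6427 0.1673] tool x,z cm [-0.93959914  0.31054302]
2.04 [0.6518 0.1633] tool x,z cm [-0.90390249  0.40279499]
2.14 [0.6604 0.1584] tool x,z cm [-0.85917434  0.49102237]
```

Pinched at 29.8 mm. I'm swinging along the arc.

>>> move_arm:
  targets:
    - [[0,0.2,0],[0,0,0],20]
    - [[-0.28,0,-0.95],[0,0,0],20]
    - [[-0.38,0,-0.92],[0,0,0],20]
    - [[-0.47,0,-0.87],[0,0,0],20]
    - [[-0.55,0,-0.82],[0,0,0],20]
    - [[-0.63,0,-0.76],[0,0,0],20]
    - [[-0.7,0,-0.7],[0,0,0],20]
    - [[-0.77,0,-0.62],[0,0,0],20]
    - [[-0.83,0,-0.54],[0,0,0],20]
    - [[0,0,0],[0,0,0],20]

```text
time: 5.45
ee_pos: [0.5583, -0.0942, 0.1407]
eef_rot: [0.02, 1.0, 0.0, -0.0]
ft_force: [-4.4, 3.6, 6.7]
width: 0.0297
grip_force: 15.0
```

>>> move_arm:
  targets:
    - [[0.05,0,-0.1],[0,0,0],20]
    - [[-0.88,0,-0.46],[0,0,0],20]
    - [[-0.92,0,-0.37],[0,0,0],20]
    - [[-0.95,0,-0.27],[0,0,0],20]
    - [[-0.97,0,-0.18],[0,0,0],20]
    - [[-0.99,0,-0.08],[0,0,0],20]
    - [[-0.99,0,0.02],[0,0,0],20]
    - [[-0.98,0,0.12],[0,0,0],20]
    - [[0,0,0],[0,0,0],20]

```text
time: 6.58
ee_pos: [0.6265, -0.0975, 0.1538]
eef_rot: [0.02, 1.0, -0.0, 0.002]
ft_force: [1.4, 2.8, 6.7]
width: 0.0295
grip_force: 15.0
```

>>> move_arm:
  targets:
    - [[0,0,-0.1],[0,0,0],20]
    - [[-0.97,0,0.22],[0,0,0],20]
    - [[-0.94,0,0.31],[0,0,0],20]
    - [[-0.9,0,0.4],[0,0,0],20]
    - [[-0.43,0,0.25],[0,0,0],20]
    - [[0,0,0],[0,0,0],20]

```text
time: 7.32
ee_pos: [0.6586, -0.099, 0.1423]
eef_rot: [0.02, 1.0, -0.001, 0.002]
ft_force: [2.4, 0.3, 5.3]
width: 0.029
grip_force: 15.0
```

>>> move_arm:
  targets:
    - [[-0.35,0,0.2],[0,0,0],20]
    - [[-0.2,0,0.12],[0,0,0],20]
    - [[0,0,0],[0,0,0],20]

```text
time: 7.7
ee_pos: [0.6628, -0.0992, 0.1396]
eef_rot: [0.021, 1.0, -0.0, 0.0]
ft_force: [-4.5, 2.3, 12.6]
width: 0.0296
grip_force: 15.0
```

The force rose, so the hasp is at its stop. I'm opening and going straight up.

>>> move_arm:
  targets:
    - [[0,0,0],[0,0,0],50]
    - [[0,0,0],[0,0,0],50]
    - [[0,0,0],[0,0,0],50]
    - [[0,0,-2],[0,0,0],50]
    - [[0,0,-4],[0,0,0],50]
    - [[0,0,-4],[0,0,0],50]
    - [[2,-1,-1],[0,0,0],50]
    - [[4,-3,0],[0,0,0],50]
    - [[4,-5,0],[0,0,0],50]
    - [[2,-5,0],[0,0,0],100]
    - [[1,-5,0],[0,0,0],100]
    - [[0,-4,0],[0,0,0],100]
    - [[0,0,0],[0,0,0],100]

```text
time: 9.32
ee_pos: [0.5221, -0.326, 0.25]
eef_rot: [0.023, 1.0, -0.001, 0.0]
ft_force: [-0.1, 0.8, -0.2]
width: 0.0753
grip_force: 0.0
```

Run:
```python
from h import *
from bench import r
import cv2
a=r.camera("side")["image"][100:300,180:330];b=r.camera("top")["image"][140:240,150:350]
a=cv2.resize(a,None,fx=3,fy=3,interpolation=2);b=cv2.resize(b,None,fx=3,fy=3,interpolation=2)
cv2.imwrite("pics/a2.png",a[:600]);np.set_printoptions(precision=3,suppress=True)
st=r.read_state();print(st["ee_pos"])
for d in(-20,-10,0,90):print(d,plan(st,[.5157,-.3305,.15],d)[1:],plan(st,[.5157,-.3305,.15],d+180)[2])
```

```text
[ 0.524 -0.322  0.249]
-20 (array([-1.057, -0.482, 11.843]), array([0.001, 0.001, 1.878])) [-0.001  0.001 -1.263]
-10 (array([-0.957, -0.658, 11.843]), array([0.001, 0.001, 1.704])) [-0.001  0.001 -1.438]
0 (array([-0.828, -0.814, 11.843]), array([0.001, 0.001, 1.529])) [-0.001  0.001 -1.612]
90 (array([ 0.814, -0.828, 11.843]), array([-0.   ,  0.001, -0.042])) [0.001 0.    3.1  ]
```

View pics/a2.png

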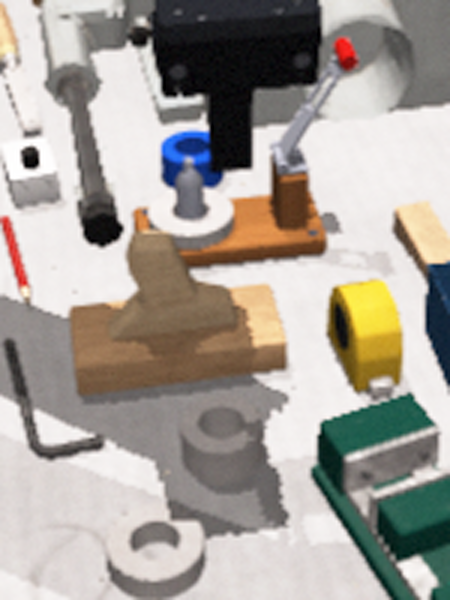

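The hasp is fully back, with the red bar at crop (345,52), and nothing else has moved. I'm turning the fingers to about 10° over the tall ring.

>>> move_arm:
  targets:
    - [[0,0,0],[0,0,0.169],95]
    - [[0,0,0],[0,0,0.169],95]
    - [[0,0,0],[0,0,0.169],95]
    - [[0,0,0],[0,0,0.169],95]
    - [[0,0,0],[0,0,0.169],95]
    - [[0,0,0],[0,0,0.169],95]
    - [[0,0,0],[0,0,0.169],95]
    - [[0,0,0],[0,0,0.169],95]
    - [[0,0,0],[0,0,0],95]
    - [[0,0,0],[0,0,0],95]

```text
time: 10.68
ee_pos: [0.5242, -0.3212, 0.2487]
eef_rot: [0.64, 0.769, 0.0, -0.0]
ft_force: [0.1, -0.2, -0.3]
width: 0.0823
grip_force: 0.0
```

Run:
```python
from h import *
from bench import r
np.set_printoptions(precision=3,suppress=True)
st=r.read_state();print(st["ee_pos"],st["width"],st["joint_positions"])
print(plan(st,[.5157,-.3305,.023],10))
```

```text
[ 0.524 -0.321  0.249] 0.0823306031293945 [-0.31   0.465  1.09   1.494 -0.414  1.432  0.976]
(array([-0.769, -1.015, 24.471]), array([-0.769, -0.999, 24.472]), array([ 0.   , -0.   ,  0.009]))
```

>>> move_arm:
  targets:
    - [[-0.77,-1.0,2],[0,0,0],95]
    - [[0,0,4],[0,0,0],95]
    - [[0,0,4],[0,0,0],95]
    - [[0,0,4],[0,0,0],95]
    - [[0,0,3],[0,0,0],95]
    - [[0,0,0],[0,0,0],95]
    - [[0,0,0],[0,0,0],95]

```text
time: 11.55
ee_pos: [0.5159, -0.3318, 0.0799]
eef_rot: [0.641, 0.768, 0.0, 0.001]
ft_force: [-0.5, -0.0, -0.3]
width: 0.0827
grip_force: 0.0
```

```bash
python3 crop.py a3 215 190 275 160
```

```text
[ 0.51607317 -0.33180527  0.08012504] [6.41155697e-01 7.67410036e-01 3.96162774e-04 1.02614628e-03] 0.08289169185673555 [-0.09874138 -0.4801062   0.95530322]
```

View pics/a3.png

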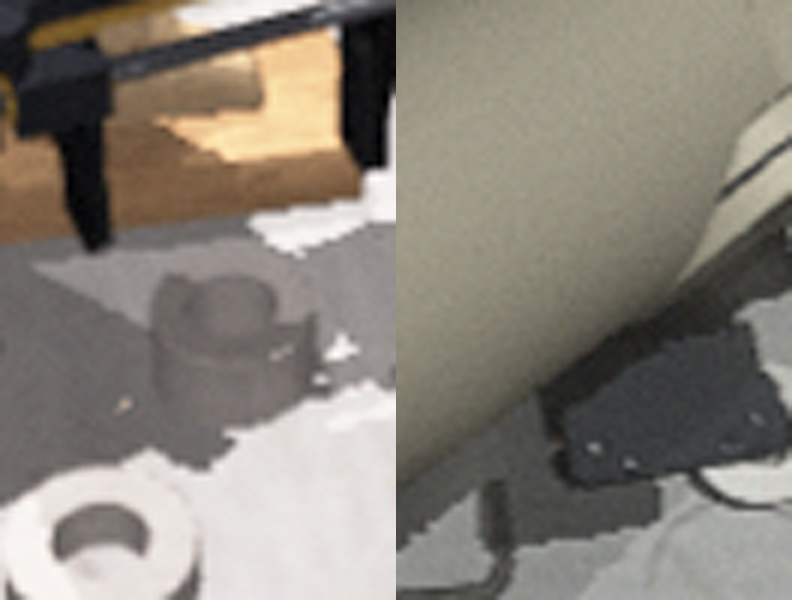

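The fingers (100,248) and (370,168) straddle the ring, whose centre is at about x 235. I'm descending and gripping.

>>> move_arm:
  targets:
    - [[0,0,3],[0,0,0],95]
    - [[0,0,3],[0,0,0],95]
    - [[0,0,1.5],[0,0,0],95]
    - [[0,0,0],[0,0,0],95]
    - [[0,0,0],[0,0,0],40]
    - [[0,0,0],[0,0,0],40]
    - [[0,0,0],[0,0,0],40]
    - [[0,0,0],[0,0,0],40]
    - [[0,0,0],[0,0,0],40]
    - [[0,0,0],[0,0,0],40]
  grip_force: 30

```text
time: 12.9
ee_pos: [0.5156, -0.3314, 0.0039]
eef_rot: [0.641, 0.767, 0.0, 0.0]
ft_force: [-0.2, 1.4, 6.2]
width: 0.0528
grip_force: 30.0
```

>>> move_arm:
  targets:
    - [[0,0,-1],[0,0,0],40]
    - [[0,0,-3],[0,0,0],40]
    - [[0,0,-4],[0,0,0],40]
    - [[0,0,-4],[0,0,0],40]
    - [[0,0,-4],[0,0,0],40]
    - [[0,0,0],[0,0,0],40]
    - [[0,0,0],[0,0,0],40]

```text
time: 13.78
ee_pos: [0.5148, -0.3308, 0.1625]
eef_rot: [0.641, 0.767, 0.0, -0.001]
ft_force: [-0.6, 0.5, -3.4]
width: 0.0525
grip_force: 30.0
```

Run:
```python
from h import *
from bench import r
np.set_printoptions(precision=3,suppress=True)
st=r.read_state();print(st["ee_pos"],st["width"],st["ft_force"])
print(plan(st,[.535,-.0955,.185],87.65))
```

```text
[ 0.515 -0.331  0.163] 0.05246580163444294 [-0.573  0.453 -3.445]
(array([22.803,  6.156, -0.326]), array([-1.055, 23.596, -0.349]), array([ 0.   , -0.002, -1.352]))
```

>>> move_arm:
  targets:
    - [[0,0,0],[0,0,-0.169],40]
    - [[0,0,0],[0,0,-0.169],40]
    - [[0,0,0],[0,0,-0.169],40]
    - [[0,0,0],[0,0,-0.169],40]
    - [[0,0,0],[0,0,-0.169],40]
    - [[0,0,0],[0,0,-0.169],40]
    - [[0,0,0],[0,0,-0.169],40]
    - [[0,0,0],[0,0,-0.169],40]
    - [[0,1.6,0],[0,0,0],40]
    - [[-0.2,3.5,0],[0,0,0],40]
    - [[-0.2,4,0],[0,0,0],40]
    - [[-0.2,4,0],[0,0,0],40]
    - [[-0.2,4,0],[0,0,0],40]
    - [[-0.2,3,0],[0,0,0],40]
    - [[0,2,0],[0,0,0],40]
    - [[0,1.5,0],[0,0,0],40]
    - [[0,0,0],[0,0,0],40]
    - [[0,0,0],[0,0,0],40]

```text
time: 16.02
ee_pos: [0.5347, -0.0968, 0.1634]
eef_rot: [0.021, 1.0, -0.0, -0.0]
ft_force: [-0.8, -0.2, -2.5]
width: 0.0525
grip_force: 30.0
```

```bash
python3 - <<'E'
from h import *
from bench import r
np.set_printoptions(precision=4,suppress=True)
st=r.read_state();print(st["ee_pos"],st["width"],st["ft_force"])
print(plan(st,[.535,-.0955,.115],87.65))
E
python3 crop.py a4 210 80 175 145
```

```text
[ 0.5347 -0.0968  0.1634] 0.0525317314793012 [-0.8416 -0.2434 -2.4707]
(array([-0.0299,  0.1334,  6.7396]), array([-0.0287,  0.1311,  6.7396]), array([-0.0003, -0.0002, -0.0016]))
[ 0.53472673 -0.09704027  0.16348361] [ 2.14379483e-02  9.99770168e-01 -1.54038941e-04 -4.09991428e-05] 0.05270120022806543 [ 0.24613503 -1.45384294 -2.75391622]
```

View pics/a4.png

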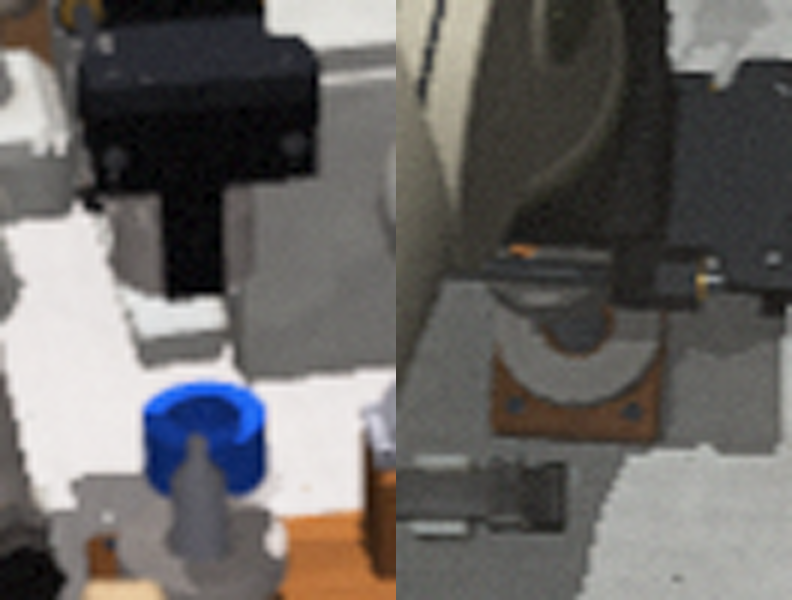

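Run:
```python
from h import *
np.set_printoptions(precision=4,suppress=True)
f=lambda u,v,o:((u+.5)/6-.5+o[0],(v+.5)/6-.5+o[1])
S=(210,80);T=(175,145)
print("tip side",at("side",*f(198,437,S),.082))
print("ring predicted edges side", [ (px("side",np.array([.5347,-.0968,z])+[d,0,0])-S)*6 for d in(-.027,.027) for z in(.16,.19)])
print("foot ring near edge top",at("top",*f(578-396,405,T),.033),"left/right",at("top",*f(494-396,340,T),.033),at("top",*f(664-396,340,T),.033))
```

```text
tip side [ 0.5381 -0.0916  0.082 ]
ring predicted edges side [array([106.9497, 272.0935]), array([101.7394, 198.3658]), array([252.0491, 255.6609]), array([249.6697, 182.2652])]
foot ring near edge top [ 0.4998 -0.0953  0.033 ] left/right [ 0.5262 -0.0604  0.033 ] [ 0.527  -0.1293  0.033 ]
```

>>> move_arm:
  targets:
    - [[-0.07,0.25,1],[0,0,0],40]
    - [[0,0,2],[0,0,0],40]
    - [[0,0,2],[0,0,0],40]
    - [[0,0,1],[0,0,0],40]
    - [[0,0,0.6],[0,0,0],40]
    - [[0,0,0],[0,0,0],40]
    - [[0,0,0],[0,0,0],40]
    - [[0,0,0],[0,0,0],40]

```text
time: 17.12
ee_pos: [0.5361, -0.0935, 0.098]
eef_rot: [0.02, 1.0, 0.0, 0.0]
ft_force: [1.1, -0.4, -2.8]
width: 0.0528
grip_force: 30.0
```

Run:
```python
from bench import r
import cv2,numpy as np
a=r.camera("side")["image"][90:190,205:335]
cv2.imwrite("pics/a5.png",cv2.resize(a,None,fx=6,fy=6,interpolation=2))
s=r.read_state();print(s["ee_pos"],s["eef_rot"],s["width"],s["ft_force"],s["grip_force"])
```

```text
[ 0.53596214 -0.09343463  0.09789041] [2.03550666e-02 9.99792758e-01 1.02867292e-04 3.18102870e-04] 0.05280306027211265 [ 0.24049561  0.0542289  -2.31969997] 29.986134262626365
```

View pics/a5.png

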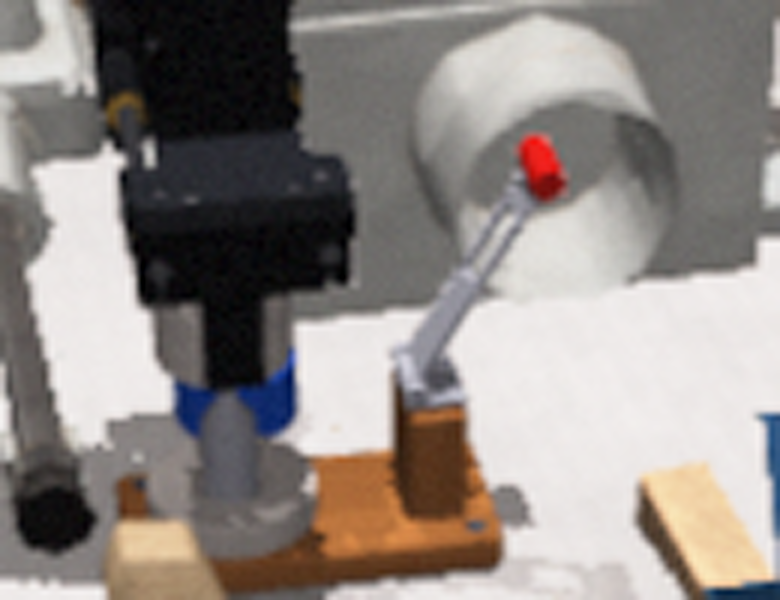

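The ring (crop x 155–298) is centred over the post (x about 229), level, just above the tip, and the hasp is back. One last 1 mm trim, then I'll hand in.

>>> move_arm:
  targets:
    - [[0,-0.1,0],[0,0,0],40]
    - [[0,0,0],[0,0,0],40]
    - [[0,0,0],[0,0,0],40]
    - [[0,0,0],[0,0,0],40]

```text
time: 17.68
ee_pos: [0.5357, -0.0945, 0.0975]
eef_rot: [0.02, 1.0, 0.0, -0.0]
ft_force: [-0.1, 1.2, -2.2]
width: 0.053
grip_force: 30.0
```

```bash
python3 -c "
from bench import r
print(r.read_state()['ee_pos']);print(r.close_job())"
```

```text
[ 0.53566838 -0.09445589  0.0975114 ]
the job is handed in; nothing more can be done
None
```

I handed the job in at about 18 s with the hasp swung back to its stop and the tall ring held level, centred by my measurements to within a few millimetres and about 1 cm above the post tip; no verdict was returned.

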